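Press the proud follower level in its cheese mould

TASK

One of the four cheese moulds on the draining tray has its steel follower (the pressing disc with a stud) still standing proud of the rim. With the fingertips, press that follower gently down until its disc is level with the mould's rim, neither proud nor sunk, then draw back. Do not grip or lift anything, leave that mould standing where it is, and do not touch the other moulds or the spoon.

Things in the scene. Friction and masses are not known exactly. Their poses are not given: they have to be found in the camera images.
- mould_a: THE ONE TO WORK ON: a standard mould, and the only one whose follower stands proud of the rim. Loose round white plastic cup full of curd, 90 mm high, 100 mm across the rim, 90 mm across the foot, about 0.9 kg with its follower, standing upright on the draining tray. Origin at the centre of its underside, z up.
- stud_a (a point): Centre of the flat top of the grip stud on the follower of mould_a. The follower is a flat steel disc 85 mm across and 30 mm thick that slides straight up and down in the mould; the upright round stud in its middle is 26 mm across and rises 22 mm above the disc's top face, so this point is 22 mm above the rim when the disc is level with it.
- follower_a (a joint): Depth of the follower's disc in mould_a, in m: 0 = its top face level with the mould's rim, negative = standing proud of the rim by that much, positive = sunk below it (stop at +0.010). Starts 16 to 26 mm proud. It slides with a steady friction of about 4 N (a little more when pushed fast), has no spring, stays where it is left, and nothing stops it at level.
- mould_b: a bystander: a standard mould whose follower is already level. Loose round white plastic cup full of curd, 90 mm high, 100 mm across the rim, 90 mm across the foot, about 0.9 kg with its follower, standing upright on the draining tray. Origin at the centre of its underside, z up.
- stud_b (a point): Centre of the flat top of the grip stud on the follower of mould_b. The follower is a flat steel disc 85 mm across and 30 mm thick that slides straight up and down in the mould; the upright round stud in its middle is 26 mm across and rises 22 mm above the disc's top face, so this point is 22 mm above the rim when the disc is level with it.
- follower_b (a joint): Depth of the follower's disc in mould_b, in m: 0 = its top face level with the mould's rim, negative = standing proud of the rim by that much, positive = sunk below it (stop at +0.010). Starts level to 1 mm. It would slide under about 4 N.
- mould_c: a bystander: a standard mould whose follower is already level. Loose round white plastic cup full of curd, 90 mm high, 100 mm across the rim, 90 mm across the foot, about 0.9 kg with its follower, standing upright on the draining tray. Origin at the centre of its underside, z up.
- stud_c (a point): Centre of the flat top of the grip stud on the follower of mould_c. The follower is a flat steel disc 85 mm across and 30 mm thick that slides straight up and down in the mould; the upright round stud in its middle is 26 mm across and rises 22 mm above the disc's top face, so this point is 22 mm above the rim when the disc is level with it.
- follower_c (a joint): Depth of the follower's disc in mould_c, in m: 0 = its top face level with the mould's rim, negative = standing proud of the rim by that much, positive = sunk below it (stop at +0.010). Starts level to 1 mm. It would slide under about 4 N.
- mould_tall: a bystander: the tall mould, 25 mm higher than the others, whose follower is already level. Loose round white plastic cup full of curd, 115 mm high, 100 mm across the rim, 90 mm across the foot, about 0.9 kg with its follower, standing upright on the draining tray. Origin at the centre of its underside, z up.
- stud_tall (a point): Centre of the flat top of the grip stud on the follower of mould_tall. The follower is a flat steel disc 85 mm across and 30 mm thick that slides straight up and down in the mould; the upright round stud in its middle is 26 mm across and rises 22 mm above the disc's top face, so this point is 22 mm above the rim when the disc is level with it.
- follower_tall (a joint): Depth of the follower's disc in mould_tall, in m: 0 = its top face level with the mould's rim, negative = standing proud of the rim by that much, positive = sunk below it (stop at +0.010). Starts level to 1 mm. It would slide under about 4 N.
- tray: Fixed aluminium draining tray that carries the moulds, 310 x 360 mm (x, y), floor 12 mm above the bench, lip 22 mm above the bench. Origin at the centre of its underside.
- spoon: A bystander: steel spoon 240 mm long lying on the bench beside the tray, to its right seen from the robot, about along x; loose.
Mind the look-alikes: they are no part of the job. What is shaped like the mould_a but brown or red is not meant.

How it is judged:
By the outcome, as a careful person would: the job done as asked, in the order asked, and still so for the second after the job is handed in, with the robot touching nothing.
It also fails if it takes over 29 s, if anything falls off the work surface, if the arm or the gripper's body presses on something with over 40 N, if the wrist force passes 120 N, or if a joint passes its speed limit or range.

ROBOT

A 6-joint arm with a two-finger parallel gripper is mounted at the origin on the work surface. World frame = base frame: x ahead of the robot, y to its left, z up, the work surface at z = 0. Lengths are in m, angles in rad, forces in N, time in s.
With the tool pointing down it reaches from about 0.2 to 0.875 m from the base axis. Payload 3.4 kg.
Tool frame: the origin (TCP) lies on the centre line of the jaws, within the pads' length; the fingertips stand 17 mm ahead of it and the grasp point (between the pads) lies 2 mm behind it; y points along the fingers, z is the direction in which the jaws open and shut, and the axes are right-handed (so a half turn about y gives the same grasp; the last joint's range is limited). The gripper opens to 94 mm and grips with 3 to 60 N. Pads are 16 mm wide; open, the fingers measure 119 mm over their backs; the gripper's body (75 mm by 177 mm) begins 78 mm behind the grasp point.
Start: joints at [-1.309, 0.276, 1.505, -0, 1.361, -0.121], TCP at [0.215, -0.533, 0.222] pointing down, gripper open.
Joint ranges: [-2.89, 2.89], [-0.75, 2.08], [0.22, 2.7], [-1.18, 4.32], [0.11, 2.71], [-2.7, 2.7]. Speed limits (rad/s): [2.57, 2.57, 3.14, 3.14, 3.14, 3.14].

INTERFACE

Orientations are given as a rotation vector (axis times angle).
In Python, from bench import robot gives the robot as it stands. The module is installed in compiled form; this text tells all that it offers. Calls block until the motion is done:
- robot.move_to(position, orientation): joint-space move of the TCP to a pose.
- robot.move_l(position, vel=0.15, attitude=None, contact_N=None): straight line of the TCP; attitude=None keeps the orientation; vel is the mean speed in m/s. With contact_N (N) it stops when the force on the tool has changed by that much, and returns True; else False.
- robot.move_j(angles): joint-space move.
- robot.move_gripper(opening): finger opening in m; the grip force is fixed at half the most; returns when the fingers have stopped.
- robot.hold(seconds).
- robot.ik(position, orientation): joint angles nearest the present ones, or None.
- robot.observe(): the state.
- robot.get_image(name): name is "side" or "top"; returns a dict with "frame" (384x512x3 uint8, blue, green, red), "fovy" (degrees; the focal length in pixels is half the picture's height over the tangent of half this angle, whatever the lens; pixels are square), "cx", "cy" (the principal point, pixels), "cam_to_world" (4x4, takes a point from camera to world coordinates). Camera axes: x right, y down, z forward; pixel columns grow to the right and rows downward; lengths in m; the calibration is good to about 2 mm. A picture is of the moment at which its call begins. There is no depth.
A pose or a line that the arm cannot do raises robot.MotionError and nothing moves.
- robot.hand_in(): hands the job in, once; it reports no verdict.
The state is a dict: "clock": time; "joint_pos": joint angles; "qd": joint speeds; "tau": joint torques, N m; "tool_pos": TCP position; "ee_rot": TCP orientation; "force": force on the tool from outside, world axes, zero at the start; "ft_torque": the same for the moment, N m; "grip_width": finger opening in m.
Only numpy, scipy, OpenCV 4.12 (cv2) and the standard library are available. Lean on these libraries where they do the work, as an engineer would, in place of code of your own. Each camera call takes 0.05 s, during which the arm holds its last target. There are 200 camera calls.

## Working session

There is one attempt and no reset: what is moved stays moved. The work goes in short steps, each a Python script; the robot and the scene stay as the last script left them, time stands still between calls to the robot, and variables do not carry over. Pictures are saved under pics/ and viewed, about 8 in all and at most 12, crops included, and the job is handed in when it is done.

```bash
mkdir -p pics; python3 - <<'E'
from bench import robot
import cv2,numpy as np,pickle
for n in("side","top"):
    d=robot.get_image(n);pickle.dump(d,open(n+"0.pkl","wb"))
    cv2.imwrite(f"pics/{n}0.png",d["frame"])
    print(n,d["fovy"],d["cx"],d["cy"],np.round(d["cam_to_world"],4).tolist())
o=robot.observe();print(o)
E
```

```text
side 50.49795208218643 251.53350351184673 191.88315929866178 [[-0.96, -0.2015, 0.1942, 0.2726], [-0.2796, 0.7189, -0.6364, 0.6089], [-0.0114, -0.6653, -0.7465, 0.8848], [0.0, 0.0, 0.0, 1.0]]
top 54.11229681519662 257.80839660180806 191.29850361886244 [[-0.0125, -0.9995, 0.0305, 0.4369], [-0.9999, 0.0128, 0.0082, -0.0395], [-0.0086, -0.0304, -0.9995, 0.9506], [0.0, 0.0, 0.0, 1.0]]
{'clock': 0.1, 'joint_pos': array([-1.30902867e+00,  2.76549816e-01,  1.50598568e+00, -2.69252701e-05,
        1.36071319e+00, -1.20992154e-01]), 'qd': array([ 0.00034579, -0.00315863, -0.00155687, -0.00129869,  0.00073503,
        0.00103158]), 'tau': array([ 2.17890280e-03, -4.05453587e+01, -2.37779671e+01,  7.01763388e-02,
        2.98126799e-02, -5.47162767e-05]), 'tool_pos': array([ 0.21461742, -0.53293   ,  0.22168924]), 'ee_rot': array([-0.38996197,  2.01360047, -2.0102189 ]), 'force': array([ 0.18480536,  0.75439273, -0.86553097]), 'ft_torque': array([-0.0394029 , -0.00025618,  0.00706412]), 'grip_width': 0.09385336967599207}
```

View pics/side0.png

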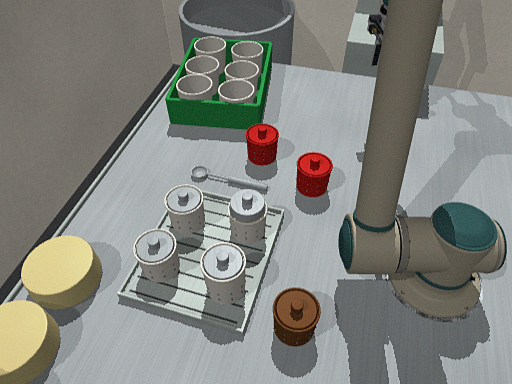

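View pics/top0.png

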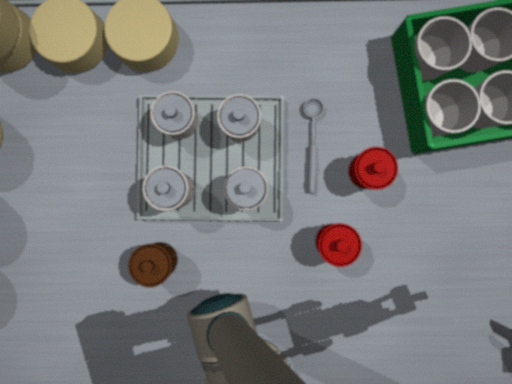

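The tray holds four white moulds. In the side view they are at about (184,210), (248,215), (156,255) and (223,272). In the top view they are at about (172,113), (239,116), (165,188) and (246,188). The one at side (248,215) / top (246,188) looks proud, so I'll zoom in on it.

```bash
python3 - <<'E'
import cv2,pickle,numpy as np
s=pickle.load(open("side0.pkl","rb"))["frame"][175:315,125:285];t=pickle.load(open("top0.pkl","rb"))["frame"][85:225,130:290]
f=lambda i:cv2.resize(i,None,fx=4.9,fy=4.2,interpolation=cv2.INTER_CUBIC)
f=lambda i:cv2.resize(i,None,fx=4,fy=4,interpolation=cv2.INTER_CUBIC)
cv2.imwrite("pics/sc.png",f(s));cv2.imwrite("pics/tc.png",f(t))
E
```

```text
(no output)
```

View pics/sc.png

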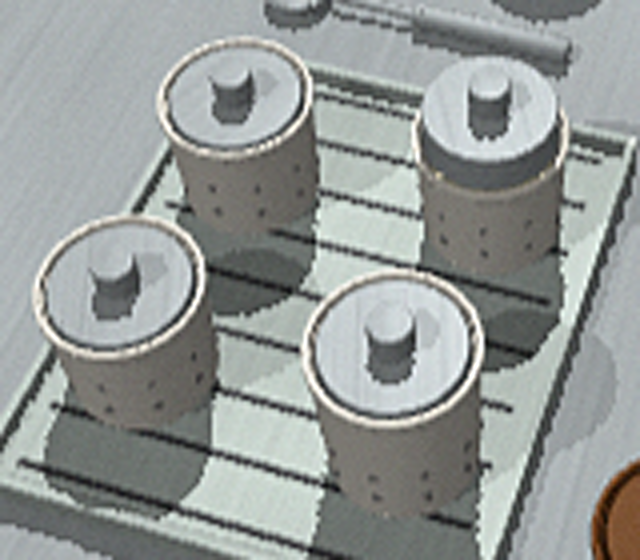

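View pics/tc.png

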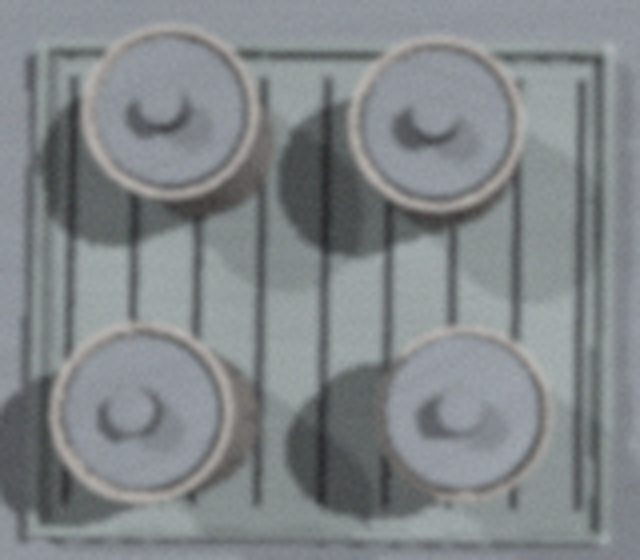

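The crops confirm it: the follower with a visible grey side wall is at side crop (490,82) / top crop (466,411), so that is mould_a. The other three are level. Next I'll triangulate the stud tops.

```bash
cat >h.py <<'E'
import numpy as np
def ray(d,u,v):
    f=d["frame"].shape[0]/2/np.tan(np.radians(d["fovy"])/2);T=d["cam_to_world"]
    r=T[:3,:3]@np.array([(u-d["cx"])/f,(v-d["cy"])/f,1]);return T[:3,3],r/np.linalg.norm(r)
def plane(d,u,v,z):
    o,r=ray(d,u,v);return o+r*(z-o[2])/r[2]
def tri(a,b):
    A=sum(np.eye(3)-np.outer(r,r) for o,r in(a,b));B=sum((np.eye(3)-np.outer(r,r))@o for o,r in(a,b))
    p=np.linalg.solve(A,B);return p,np.linalg.norm(np.cross(p-a[0],a[1]))*2
E
python3 - <<'E'
from h import *;import pickle
from bench import robot
S=pickle.load(open("side0.pkl","rb"));T=pickle.load(open("top0.pkl","rb"))
c=lambda x,y,ox,oy:((x+.5)/4-.5+ox,(y+.5)/4-.5+oy)
for n,s,t in(("A",(490,80),(467,409)),("tr",(233,80),(440,120)),("tl",(114,260),(169,105)),("bl",(391,318),(138,407))):
    s=c(*s,125,175);t=c(*t,130,85)
    p,g=tri(ray(S,*s),ray(T,*t));print(n,p.round(4),g.round(4))
p=plane(T,*c(466,412,130,85),.123);print("A disc plane",p.round(4), "rim",plane(T,*c(467,412,130,85),.102).round(4))
for a in(0,):
  from scipy.spatial.transform import Rotation as R
  print(R.from_rotvec(robot.observe()["ee_rot"]).as_matrix().round(3))
E
```

```text
A [ 0.4717 -0.0085  0.1474] 0.001
tr [0.6367 0.0064 0.1128] 0.003
tl [0.6459 0.1574 0.1192] 0.0034
bl [0.4747 0.1679 0.1469] 0.0002
A disc plane [ 0.4706 -0.0071  0.123 ] rim [ 0.4715 -0.0068  0.102 ]
[[-0.928 -0.     0.373]
 [-0.373  0.002 -0.928]
 [-0.    -1.    -0.002]]
```

```bash
python3 - <<'E'
from bench import robot
import numpy as np
from scipy.spatial.transform import Rotation as R
x,y=.4712,-.0078
# tool y down, jaws along world y
M=np.column_stack([[-1,0,0],[0,0,-1],[0,-1,0]]).astype(float)
M=np.column_stack([np.cross([0,0,-1],[0,-1,0]),[0,0,-1],[0,-1,0]]).astype(float)
rv=R.from_matrix(M).as_rotvec();print(robot.ik([x,y,.26],rv))
robot.move_gripper(0.0)
robot.move_to([.2146,-.533,.27],robot.observe()["ee_rot"])
robot.move_to([x,y,.26],rv)
robot.move_l([x,y,.180],.08)
robot.hold(.3);o=robot.observe();print(o["clock"],o["tool_pos"],o["force"],o["grip_width"])
c=robot.move_l([x,y,.150],.015,contact_N=2)
o=robot.observe();print(c,o["clock"],o["tool_pos"],o["force"])
import cv2,pickle
for n in("side","top"):
    d=robot.get_image(n);pickle.dump(d,open(n+"1.pkl","wb"));
    if n=="side":cv2.imwrite("pics/s1.png",cv2.resize(d["frame"][135:275,165:325],None,fx=4,fy=4,interpolation=cv2.INTER_CUBIC))
E
```

```text
[-0.16435286  0.09722813  1.6421332   0.          1.40223132  1.40644347]
5.375 [ 0.47136615 -0.00781537  0.18029037] [-0.7361551  -0.14895831  0.18096137] 0.00025094522097247494
True 6.4333 [ 0.47109178 -0.00778027  0.16564404] [ 0.94561785 -0.14905303  0.60569615]
```

View pics/s1.png

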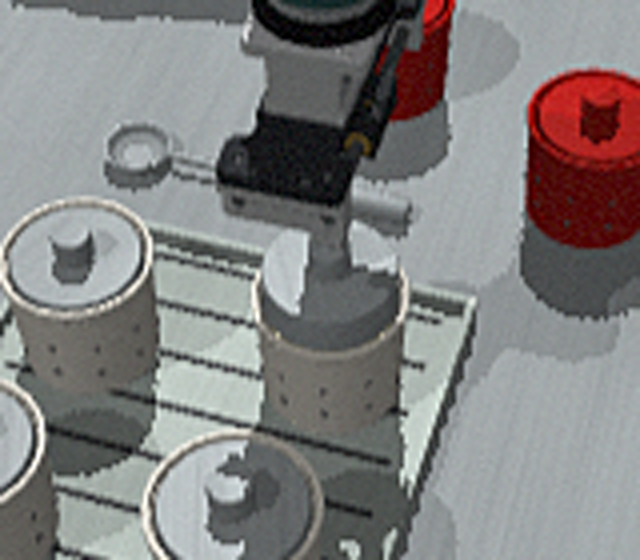

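The fingers stand centred on the stud at about (325,265) in the crop. Contact came at a tip height of about 0.1486, so the disc is about 24.6 mm proud. That agrees with the camera's 0.1474. Pressing slowly now.

```bash
python3 - <<'E'
from bench import robot
import cv2,pickle
x,y=.4712,-.0078
for z,v in((.152,.015),(.143,.01),(.1413,.005)):
    robot.move_l([x,y,z],v);robot.hold(.3);o=robot.observe();print(o["clock"],o["tool_pos"],o["force"])
e=o["tool_pos"][2]-.141
robot.move_l([x,y,.1413-e],.005) if e>.0003 else None
robot.hold(.3);o=robot.observe();print(o["clock"],o["tool_pos"],o["force"])
robot.move_l([x,y,.20],.06)
robot.move_to([.2146,-.45,.26],o["ee_rot"])
print(robot.observe()["clock"])
for n,(r,c) in dict(side=(175,125),top=(85,130)).items():
    d=robot.get_image(n);pickle.dump(d,open(n+"2.pkl","wb"))
    cv2.imwrite(f"pics/{n}2.png",cv2.resize(d["frame"][r:r+140,c:c+160],None,fx=4,fy=4,interpolation=cv2.INTER_CUBIC))
E
```

```text
7.8917 [ 0.47087985 -0.00774237  0.15180187] [-0.24554183  0.52267864 -0.88845575]
9.2417 [ 0.47135693 -0.0078305   0.14289825] [1.10678387 0.64906442 0.26260511]
10.0333 [ 0.47136085 -0.00785882  0.14138024] [ 0.4121648  -0.34775971  3.30736751]
10.5833 [ 0.47134672 -0.00783355  0.14092059] [ 0.06719227 -0.67448875  2.71498087]
13.5833
```

View pics/side2.png

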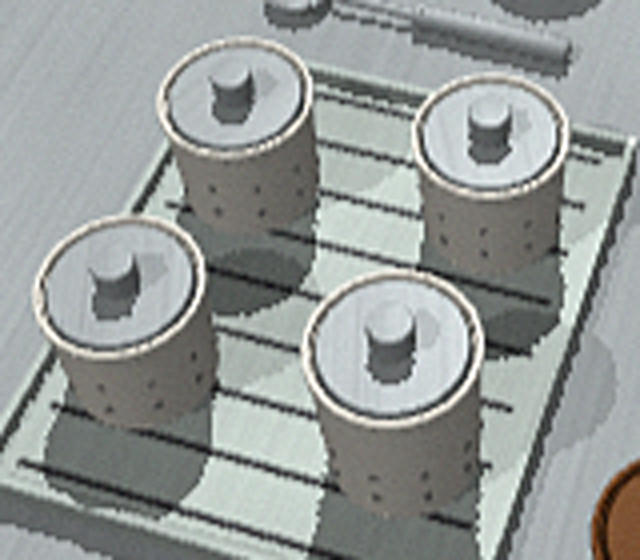

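View pics/top2.png

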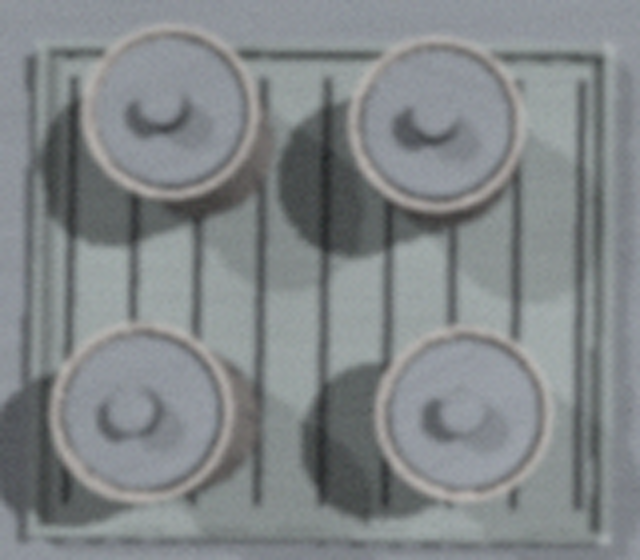

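The follower now looks level and the mould has not shifted. I'll check the height numerically against the level neighbours, using the stud's shift and its height above the rim.

```bash
python3 - <<'E'
from h import *;import pickle,cv2
S0,S2=[pickle.load(open(f"side{i}.pkl","rb")) for i in(0,2)]
def pix(d,p):
    q=np.linalg.inv(d["cam_to_world"])@[*p,1];f=192/np.tan(np.radians(d["fovy"])/2)
    return np.array([d["cx"]+f*q[0]/q[2],d["cy"]+f*q[1]/q[2]])
# stud-top template shift
up=lambda d:cv2.resize(d["frame"],None,fx=8,fy=8,interpolation=cv2.INTER_CUBIC)
a,b=up(S0),up(S2)
t=a[188*8:199*8,242*8:253*8];r=b[185*8:215*8,235*8:260*8]
m=cv2.matchTemplate(r,t,cv2.TM_CCOEFF_NORMED);_,s,_,l=cv2.minMaxLoc(m)
print("shift",(l[0]/8+235-242,l[1]/8+185-188),s)
for h in(.022,.0246,.027):print(h,pix(S0,(.4713,-.0078,.124))-pix(S0,(.4713,-.0078,.124+h)))
# stud after as predicted by neighbour: draw predicted outlines of rims and stud tops
im=b.copy();th=np.linspace(0,2*np.pi,60)
for (x,y,z) in((.4713,-.0078,.102),(.6367,.0064,.102)):
    for rr,dz in((.05,0),(.013,.022)):
        P=np.array([pix(S2,(x+rr*np.cos(k),y+rr*np.sin(k),z+dz)) for k in th])
        cv2.polylines(im,[np.int32(P*8+3.5)],True,(0,0,255),1)
A=im[188*8:228*8,225*8:270*8];B=im[180*8:220*8,162*8:207*8]
cv2.imwrite("pics/chk.png",np.hstack([A,B]))
E
```

```text
shift (0.125, 7.0) 0.9318768382072449
0.022 [0.16952354 5.9087527 ]
0.0246 [0.18993331 6.62013644]
0.027 [0.20884494 7.27930225]
```

View pics/chk.png

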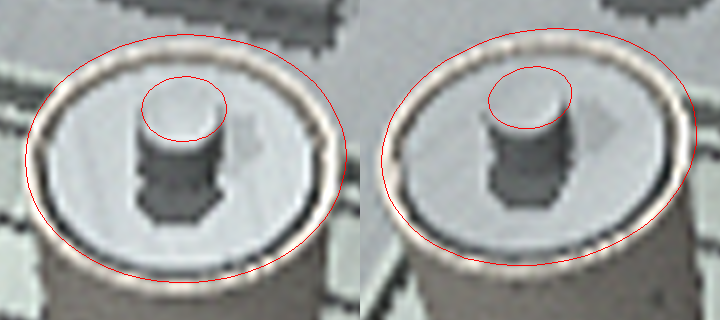

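```bash
python3 -c "
from bench import robot
o=robot.observe();print(o['clock'],o['tool_pos']);robot.hand_in()"
```

```text
13.6833 [ 0.21540913 -0.44937519  0.2599254 ]
the job is handed in; nothing more can be done
```

I pressed mould_a's follower down to level with the rim using the closed fingertips on its stud, drew the arm back and handed the job in at 13.7 s.

**Mould and contact:** mould_a is the near-right mould, with its stud at about (0.471, -0.008). Contact came with the fingertips at z of about 0.1486, so the disc started about 24.6 mm proud.

**Final height:** I pressed slowly until the tips stood at z = 0.1239; level is 0.124. The arm still read about 3 N of contact there, so by the arm's own position the disc is within a fraction of a millimetre of level.

**Camera checks:**
- **Level:** the stud sits above the rim as a level one should, to about 1 mm.
- **Undisturbed:** mould_a, the other three moulds and the spoon look to be where they were.

**Small disagreements:**
- **Stud movement:** it moved 7.0 px in the side view, about 26 mm, against about 24.7 mm by contact. That is roughly the error of the image measurement.
- **Projected outlines:** they sat about 1 px high on both mould_a and the neighbour I compared, within the calibration error.
- **Force reading:** it was noisy (about 1 N) and read near zero midway through the press. The only firm contact readings are those at the end.

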